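Deburr a coupon and load the cleaning bath with its spring flap

ROBOT

A 6-joint arm with a two-finger parallel gripper is mounted at the origin on the work surface. World frame = base frame: x ahead of the robot, y to its left, z up, the work surface at z = 0. Lengths are in mm, angles in rad, forces in N, time in s.
With the tool pointing down it reaches from about 400 to 925 mm from the base axis. Payload 12.5 kg.
Tool frame: the origin (TCP) lies midway between the tips of the shut fingers; the grasp point (between the pads) lies 19 mm behind it; z points along the fingers, y is the line along which they close (so a half turn about z gives the same grasp; the last joint's range is limited). The gripper opens to 95 mm and grips with 3 to 60 N. Pads are 20 mm wide; open, the fingers measure 119 mm over their backs; the gripper's body (75 mm by 180 mm) begins 59 mm behind the grasp point.
Start: joints at [1.042, 0.491, 1.559, -0, 1.092, -0.106], TCP at [256.433, 569.99, 214.661] pointing down, gripper open.
Joint ranges: [-3.1, 3.1], [-0.84, 2.19], [0.05, 2.79], [-1.13, 4.28], [0.06, 2.93], [-2.69, 2.69]. Speed limits (rad/s): [2.22, 2.22, 2.79, 3.14, 3.14, 3.14].

INTERFACE

Orientations are given as [roll, pitch, yaw] about the fixed x, y, z axes, in that order (R = Rz(yaw) Ry(pitch) Rx(roll)).
In Python, from cell import state, read_camera, job_done gives the robot as it stands.
- The arm moves only by the tool carry_out, never from a script. Its argument "moves" is a list of rows, each an object with "slide": the shift along the tool's x, y, z as a fraction of full scale, a list of three; "spin": the turn about the tool's z as a fraction of full scale. A call has 1 to 12 rows; each row shifts and turns the commanded pose from where the row before left it, along the tool's axes as they then stand; what a row does not reach is not made up. Full scale, the value 1, is 0.4 m for a shift and 30 degrees for a turn. A row lasts 1/12 s, in which the tool goes at most 41.7 mm and 7.16 degrees, less where a joint would pass 70% of its speed; a pose out of reach is approached as far as the arm can. A call with a number of a shift or a turn outside -1 to 1 is refused whole. A call with a gripper value outside its range is refused whole. "hand" is the closure, from 0 (fully open) to 1 (shut), set as the call begins (left out, the last holds). The fingers move at their own pace and stop on an object; the grip force is fixed at half the most. Time passes only in rows, so rows that do not move let the fingers close. It gives the time, the measured TCP pose, the force, the opening and the grip force at its end, in the units of the state.
- state(): the state, without advancing time (a new reading comes with each control period).
- read_camera(name): name is "scene" or "top"; returns a dict with "color" (400x640x3 uint8, red, green, blue), "K" (3x3 intrinsics, pixels), "R" (3x3) and "t" (3): a world point X has camera coordinates R X + t. Camera axes: x right, y down, z forward; pixel columns grow to the right and rows downward; lengths in mm; the calibration is good to about 2 mm. A picture is of the moment at which its call begins. There is no depth.
- job_done(): hands the job in; it is judged then, once.
The state is a dict: "t": time; "joints": joint angles; "qvel": joint speeds; "tau": joint torques, N m; "eef_pos": TCP position; "tcp_rot": TCP orientation; "ft_force": force on the tool from outside, world axes, zero at the start; "moment": the same for the moment, N m; "opening": opening from 0.0 (shut) to 1.0 (fully open); "grip_force": force on a finger pad.
Only numpy, scipy, OpenCV 4.12 (cv2) and the standard library are available. Lean on these libraries where they do the work, as an engineer would, in place of code of your own. Each camera call takes 0.05 s, during which the arm holds its last target. There are 200 camera calls.

TASK

Take the orange-handled file and dress the copper-coloured top edge of the coupon in the filing fixture with three forward strokes (away from the robot, about 60 mm each, centred on the edge, file in line with the stroke), lifting the file clear on every return, then lay the file back along its green mat. Open the cleaning bath's blue flap and set the filed coupon and every loose yellow, green or blue round specimen inside on the bath floor, specimens flat with the steel face up; then bring the flap shut by its red bar, easing it all the way down against its spring so that it never slams. Leave the bottle, the reference block and the caliper where they are.

Things in the scene. Friction and masses are not known exactly. Their poses are not given: they have to be found in the camera images.
- bath: Fixed open-topped steel cleaning bath, outside 140 (x) x 200 (y) x 85 mm high, walls and floor 8 mm thick (inside 124 x 184, floor 8 mm above the origin). Origin: centre of its underside on the bench; x points away from the robot towards the hinge, z up.
- bath_lid (a joint): Angle of the blue flap covering the bath: 0 shut (level), 1.8 rad open (stop, just past upright). A preloaded spring (0.11 to 0.13 N m) always pulls it shut, together with its weight: 0.54 N m in all at 0, i.e. 3 N at the bar. It stays open only when left beyond about 1.65 rad; let go below that it shuts at 2 to 4 rad/s. Over 1.5 rad/s in the last 0.8 rad is a slam.
- lid_bar (a point): Middle of the flap's red round grip bar, 12 mm thick, 116 mm clear length between its two 8 mm arms, along the bath's y, 180 mm from the hinge line. Flap shut: level with the flap, 40 mm in front of (robot side of) the bath, 89 mm above the bench. It can be pinched from above across the bar at any flap angle, the bar turning between the fingers.
- lid_hinge (a point): Middle of the flap's level hinge axis, along the bath's y at its far top rim: bath frame (70, 0, 86) mm. Shut, the bar's centre is 180 mm towards the robot from it and 3 mm higher. The flap is a 6 mm plate, 600 g in all, with a hood 110 x 170 x 36 mm on top of it (on its far side when open).
- vise: Fixed filing fixture, teal base 100 (x) x 84 (y) x 28 mm, with steel jaws 56 x 74 mm above it whose top is 65 mm above the bench. Origin: centre of the base's underside; x is the forward stroke direction, away from the robot. The jaws have a pocket 20 x 42 mm, 20 mm deep, in the middle, which holds the coupon.
- vise_slide (a joint): Give of the jaws along the forward stroke (m, sprung 1200 N/m, 0 at rest, up to 6 mm each way): positive when the file pushes the coupon forward, negative when dragged back. Below -0.7 mm with the file touching counts as filing on the return.
- vise_lift (a joint): Give of the jaws downward under the file (m, 0 at rest, down to -0.007, 1200 N/m after about 1.5 N).
- coupon: Loose aluminium block 18 (x) x 40 (y) x 50 mm tall with a copper-coloured top edge, 110 g, standing in the fixture's pocket with its underside 45 mm and its top 95 mm above the bench (30 mm stand out of the jaws). Origin: centre of its underside, z up.
- file: Flat file, steel blade 150 (x) x 24 (y) x 7 mm, with an orange grip block 70 x 20 mm standing on the middle of the blade from 7 to 45 mm above its underside; 220 g. Origin: centre of the blade's underside (the cutting face); x along the blade, z up.
- mat: Fixed green mat 200 (x) x 80 (y) x 4 mm, the file's place. Origin: centre of its underside on the bench; x along its length.
- puck1: Yellow round specimen, 30 mm in diameter and 22 mm tall, about 50 g, standing on the bench with a small steel disc in its upper face. Origin: centre of its underside, z up. May be absent.
- puck2: Green round specimen, 30 mm in diameter and 22 mm tall, about 50 g, standing on the bench with a small steel disc in its upper face. Origin: centre of its underside, z up. May be absent.
- puck3: Blue round specimen, 30 mm in diameter and 22 mm tall, about 50 g, standing on the bench with a small steel disc in its upper face. Origin: centre of its underside, z up. May be absent.
- bottle: Bystander: white bottle with red cap, 44 mm across, 100 mm tall. Origin: centre of its underside.
- refblock: Bystander: wooden block 70 x 70 x 18 mm carrying a steel disc 52 mm across, 6 mm thick. Origin: centre of its underside.
- caliper: Bystander: flat caliper 150 mm long along its y, up to 13 mm high. Origin: underside of the middle of its beam.
Mind the look-alikes: they are no part of the job. Leave any purple or turquoise look-alike of the puck3 alone.

How it is judged:
By the outcome, as a careful person would: the job done as asked, in the order asked, and still so for the second after the job is handed in, with the robot touching nothing.
Of puck1, puck2, puck3 only 1 to 3 are there at a start; the rules pass over those that are not, and their reading is None.
At some moment in a run one of puck1, puck2, puck3 may be knocked a few centimetres aside while the robot is not near it.
It also fails if it takes over 208 s, if anything falls off the work surface, if the arm or the gripper's body presses on something with over 40 N, if the wrist force passes 120 N, or if a joint passes its speed limit or range.

## Working session

There is one attempt and no reset: what is moved stays moved. The work goes in short steps, Python scripts to look and compute and a tool call to move; the robot and the scene stay as the last step left them, time stands still between calls to the robot, and variables do not carry over. Pictures are saved under pics/ and viewed, at most 14 in all, crops included, and the job is handed in when it is done.

Besides the shell and the picture viewer there is one more tool, called after ">>>" as name(argument=value, ...) on one line, values as JSON. carry_out: Moves the arm, as the interface text tells. Shift numbers are shares of 0.4 m and turn numbers shares of 30 degrees, none past 1 either way. Its arguments: {"type":"object","properties":{"moves":{"type":"array"},"hand":{"type":"number"}},"required":["moves"]}

```bash
ls; mkdir -p pics; python3 - <<'E'
from cell import state, read_camera
import cv2,numpy as np
print(state())
for n in("scene","top"):
    c=read_camera(n); cv2.imwrite(f"pics/{n}0.png",c["color"][:,:,::-1]); print(n,c["K"],c["R"],c["t"])
    np.savez(f"{n}0.npz",**c)
E
```

```text
pics
{'t': 0.0, 'joints': array([ 1.04239661e+00,  4.91560451e-01,  1.55946567e+00, -1.55131498e-05,
        1.09170211e+00, -1.05591336e-01]), 'qvel': array([ 0.00027213,  0.00014188,  0.00038047,  0.00151248, -0.0015342 ,
        0.00057522]), 'tau': array([ 4.66196871e-04, -6.12649155e+01, -2.58168858e+01,  6.92818500e-02,
        4.83222515e-02, -1.61494731e-04]), 'eef_pos': array([256.30144032, 569.75285412, 214.05561191]), 'tcp_rot': array([-3.14046196e+00, -1.06002121e-04,  2.71879137e+00]), 'ft_force': array([-0.20597191, -0.04888643,  0.66277763]), 'moment': array([ 0.01605573,  0.02349933, -0.00283263]), 'grip_force': 0.0, 'opening': 1.0002005359259072}
scene [[471.4705327    0.         322.21239997]
 [  0.         471.4705327  191.5877138 ]
 [  0.           0.           1.        ]] [[ 8.13020811e-01  5.82234482e-01 -4.11578962e-04]
 [ 3.38816243e-01 -4.73690997e-01 -8.12908601e-01]
 [-4.73498379e-01  6.60772160e-01 -5.82391138e-01]] [-449.1258771  -128.61971212 1362.79407949]
top [[474.80754604   0.         318.33624599]
 [  0.         474.80754604 199.78999002]
 [  0.           0.           1.        ]] [[ 0.00977688 -0.99994784 -0.00295446]
 [-0.9890192  -0.00923423 -0.14749832]
 [ 0.14746334  0.00436409 -0.98905789]] [ -24.3426638   560.09028891 1270.34946387]
```

View pics/top0.png

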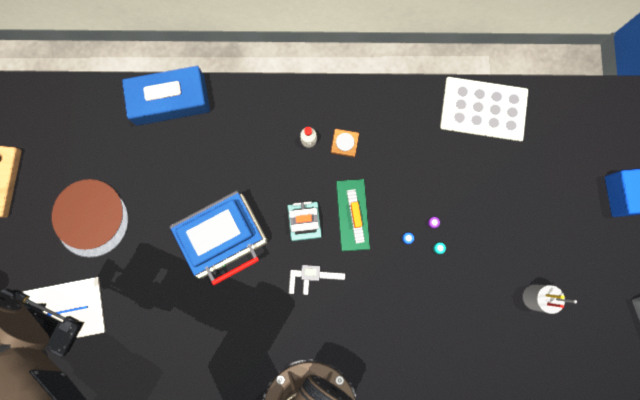

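View pics/scene0.png

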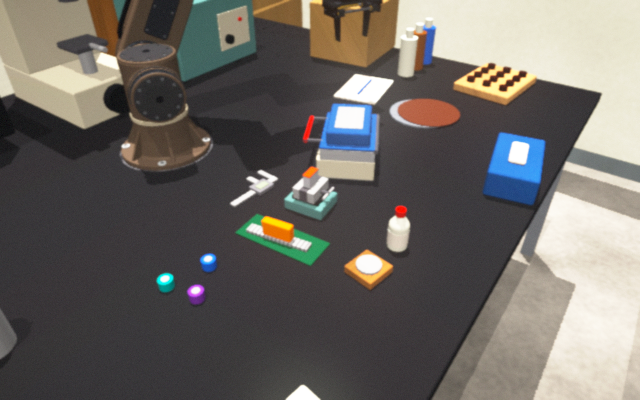

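```bash
cat > h.py <<'E'
import numpy as np,cv2
from cell import state, read_camera
def snap(n,name=None):
    c=read_camera(n)
    if name: cv2.imwrite(f"pics/{name}.png",c["color"][:,:,::-1])
    return c
def ray(c,uv,z):
    uv=np.atleast_2d(np.asarray(uv,float)); d=np.c_[uv,np.ones(len(uv))]@np.linalg.inv(c["K"]).T@c["R"]
    o=-c["R"].T@c["t"]; return o+d*((z-o[2])/d[:,2])[:,None]
def proj(c,X):
    p=(np.atleast_2d(X)@c["R"].T+c["t"])@c["K"].T; return p[:,:2]/p[:,2:]
def mask(c,lo,hi,box):
    h=cv2.cvtColor(c["color"],cv2.COLOR_RGB2HSV); m=cv2.inRange(h,lo,hi); k=np.zeros_like(m)
    u0,v0,u1,v1=box; k[v0:v1,u0:u1]=m[v0:v1,u0:u1]; return k
def blob(c,lo,hi,box,z,show=None):
    m=mask(c,lo,hi,box); n,l,s,ce=cv2.connectedComponentsWithStats(m)
    if n<2: print(show,'none'); return
    i=1+np.argmax(s[1:,4]); vs,us=np.nonzero(l==i)
    P=ray(c,np.c_[us,vs],z)[:,:2].astype(np.float32)
    r=cv2.minAreaRect(P); b=cv2.boxPoints(r); e=[b[1]-b[0],b[2]-b[1]]; e=max(e,key=np.linalg.norm)
    print(show,'px',ce[i].round(1),'n',s[i,4],'mean',P.mean(0).round(1),'rectc',np.round(r[0],1),'size',np.round(sorted(r[1]),1),'longdir deg',np.degrees(np.arctan2(e[1],e[0])).round(1))
    return P
E
cat > m.py <<'E'
from h import *
for n,B in(("top",dict(f=(335,175,375,255),v=(285,195,325,245),b=(165,190,270,290),p=(395,205,455,260))),("scene",dict(f=(230,210,330,265),v=(280,165,340,220),b=(295,95,385,180),p=(150,245,225,310)))):
    c=dict(np.load(n+"0.npz")); print(n)
    blob(c,(5,150,120),(22,255,255),B['f'],49 if n=='top' else 30,'grip')
    blob(c,(50,100,40),(80,255,255),B['f'],4,'mat')
    blob(c,(3,150,100),(16,255,255),B['v'],95,'coupon')
    blob(c,(75,40,80),(100,255,255),B['v'],28,'teal')
    blob(c,(0,150,100),(4,255,255),B['b'],89,'bar')
    blob(c,(100,150,60),(120,255,255),B['b'],125,'hood')
    blob(c,(100,150,60),(117,255,255),B['p'],20,'puckblue')
    blob(c,(130,80,60),(160,255,255),B['p'],20,'purple')
    blob(c,(82,100,60),(97,255,255),B['p'],20,'turq')
    blob(c,(0,0,200),(180,40,255),B['p'],22,'disc')
    # yellow / green elsewhere
    for nm,lo,hi in(('Y',(22,120,120),(34,255,255)),('G',(45,100,80),(80,255,255))):
        m=mask(c,lo,hi,(0,0,640,400)); k,l,s,ce=cv2.connectedComponentsWithStats(m); print(nm,[(ce[i].round().tolist(),s[i,4]) for i in range(1,k) if s[i,4]>15])
t=np.load("top0.npz")["color"]; a=cv2.resize(t[170:300,160:460],None,fx=2.6,fy=2.6,interpolation=cv2.INTER_CUBIC)
cv2.imwrite("pics/crop1.png",a[:,:,::-1])
E
python3 m.py
```

```text
top
grip px [352.8 216.3] n 30 mean [ 514.4 -113.7] rectc [ 516.3 -113.2] size [ 4.8 64.6] longdir deg 12.2
mat px [351.4 214.5] n 1431 mean [ 525.2 -112.7] rectc [ 525.  -115.8] size [ 81.  201.2] longdir deg 4.3
coupon px [303.7 218.5] n 82 mean [502.3  18.8] rectc [502.3  18.5] size [15.4 37.2] longdir deg -82.3
teal px [308.8 226.3] n 280 mean [487.9   6.6] rectc [503.   19.9] size [ 87.2 104.1] longdir deg 7.1
bar px [234.4 270.6] n 290 mean [364.7 197.5] rectc [365.1 196.5] size [ 15.6 135.8] longdir deg -61.4
hood px [217.4 234.5] n 2461 mean [455.9 238. ] rectc [458.6 242.5] size [133.8 193.8] longdir deg -60.9
puckblue px [407.3 237.7] n 65 mean [ 459.5 -266.7] rectc [ 459.4 -268. ] size [29.  31.8] longdir deg -45.3
purple px [433.5 222.2] n 94 mean [ 503.4 -340.4] rectc [ 503.6 -341. ] size [33.2 34.4] longdir deg -27.4
turq px [439.  247.7] n 97 mean [ 432.7 -353.8] rectc [ 433.3 -353.8] size [30.3 33.7] longdir deg -89.4
disc px [408.3 237.7] n 28 mean [ 459.4 -269.2] rectc [ 459.9 -269.6] size [13.8 14. ] longdir deg -89.5
Y [([356.0, 214.0], np.int32(153)), ([556.0, 29
[... 519 characters left out ...]
197.3] rectc [363.7 198.4] size [ 17.2 154.6] longdir deg -61.0
hood px [348.7 130.5] n 1129 mean [494.8 194.9] rectc [480.6 219.3] size [130.2 245.4] longdir deg -60.7
puckblue px [208.4 263.2] n 198 mean [ 467.7 -274.8] rectc [ 464.9 -273.3] size [30.6 54. ] longdir deg -38.5
purple px [196.2 294.6] n 274 mean [ 510.9 -346.2] rectc [ 508.6 -345.9] size [33.5 53.5] longdir deg -37.8
turq px [165.5 282.8] n 267 mean [ 440.4 -360. ] rectc [ 438.8 -359.6] size [32.7 55. ] longdir deg -33.7
disc px [195.1 289.9] n 41 mean [ 502.2 -340.6] rectc [ 502.2 -340.9] size [13.5 14. ] longdir deg -10.5
Y [([317.0, 1.0], np.int32(17)), ([277.0, 223.0], np.int32(167))]
G [([287.0, 243.0], np.int32(1218))]
```

View pics/crop1.png

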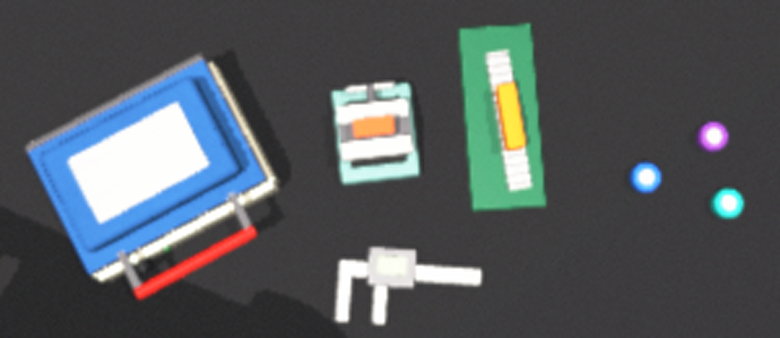

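Blue flap and red bar are at left, the coupon at (304,218), the file on its mat at (354,215). Candidates in the top view:
- **Specimens:** blue (408,238) is wanted. Purple (434,222) and turquoise (440,248) are left alone.
- **Orange things:** the file grip at (356,214) is wanted. The refblock (345,142) and the copper edge (304,218) are not the file.

There is a greenish speck in the arm's shadow near (223,264), so I'll check for a hidden specimen there.

```bash
python3 - <<'E'
from h import *
for n,fb in(("top",(335,175,375,255)),("scene",(230,210,330,265))):
    c=dict(np.load(n+"0.npz"))
    blob(c,(5,150,120),(34,255,255),fb,49,'grip '+n)
    blob(c,(0,0,170),(180,60,255),fb,11,'blade '+n)
    for nm,lo,hi in(('Y',(22,100,15),(36,255,255)),('G',(40,70,15),(80,255,255))):
        m=mask(c,lo,hi,(0,0,640,400)); k,l,s,ce=cv2.connectedComponentsWithStats(m); print(n,nm,[(ce[i].round().tolist(),int(s[i,4])) for i in range(1,k) if s[i,4]>4])
c=dict(np.load("scene0.npz"))
m=mask(c,(5,150,120),(34,255,255),(230,210,330,265)); h=cv2.cvtColor(c["color"],cv2.COLOR_RGB2HSV)
t=np.load("top0.npz")["color"]; a=np.clip(cv2.resize(t[240:300,190:280],None,fx=6,fy=6,interpolation=cv2.INTER_CUBIC).astype(float)*3,0,255).astype(np.uint8)
c=c["color"]; b=np.clip(cv2.resize(c[90:190,260:360],None,fx=3.6,fy=3.6,interpolation=cv2.INTER_CUBIC).astype(float)*2,0,255).astype(np.uint8)
w=np.zeros((720,540,3),np.uint8); w=np.zeros((360,900,3),np.uint8); w[:, :540]=a; w[:,540:]=b
cv2.imwrite("pics/crop2.png",cv2.resize(w,None,fx=.85,fy=.85)[:,:,::-1])
E
```

```text
grip top px [356.  214.4] n 201 mean [ 519.8 -122.3] rectc [ 520.  -122.3] size [22.1 68.7] longdir deg 9.4
blade top px [358.2 234.6] n 150 mean [ 467.6 -131.3] rectc [ 471.  -131.2] size [26.3 51.4] longdir deg 9.4
top Y [([11.0, 164.0], 5), ([2.0, 190.0], 22), ([356.0, 214.0], 157), ([556.0, 296.0], 46)]
top G [([351.0, 214.0], 1533)]
grip scene px [277.6 228.3] n 600 mean [ 534.2 -136. ] rectc [ 532.2 -136. ] size [55.6 90.4] longdir deg 9.8
blade scene px [300.1 243.3] n 171 mean [ 574.9 -112.8] rectc [ 574.7 -113.1] size [28.2 42.8] longdir deg 8.9
scene Y [([317.0, 1.0], 22), ([481.0, 79.0], 170), ([478.0, 69.0], 8), ([471.0, 73.0], 9), ([516.0, 73.0], 5), ([502.0, 77.0], 17), ([511.0, 77.0], 5), ([519.0, 88.0], 43), ([503.0, 82.0], 8), ([498.0, 88.0], 8), ([507.0, 90.0], 15), ([490.0, 92.0], 20), ([277.0, 223.0], 167)]
scene G [([287.0, 243.0], 1313)]
```

View pics/crop2.png

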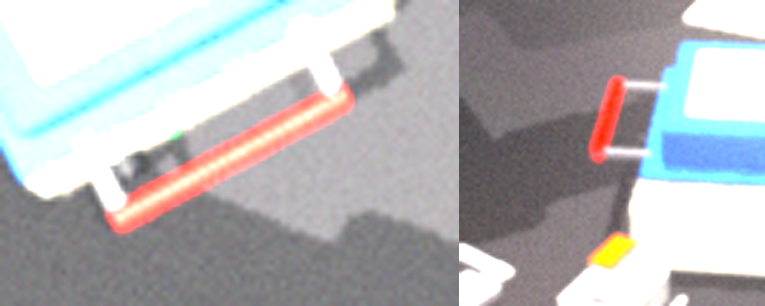

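```bash
cat >> h.py <<'E'
def plan(x,y,z,yaw,frm=None):
    s=state(); p=s["eef_pos"]; cy=np.degrees(s["tcp_rot"][2])
    if frm is not None: p=np.array(frm[:3],float); cy=frm[3]
    d=np.array([x,y,z])-p; a=np.radians(yaw)
    t=np.array([np.cos(a)*d[0]+np.sin(a)*d[1], np.sin(a)*d[0]-np.cos(a)*d[1], -d[2]])/400
    sp=-(((yaw-cy)+180)%360-180)/30
    print("at",p.round(1),round(cy,1),"spin",round(sp,3),"then slide",t.round(4),"xy rows>=",int(np.ceil(np.hypot(*t[:2])/.104)))
E
python3 - <<'E'
from h import *
c=dict(np.load("top0.npz"))
print(ray(c,[[219.4,270.8],[224.5,265.9]],22), (-c["R"].T@c["t"]).round())
plan(520,-122.3,120,189.4)
E
```

```text
[[363.60675937 250.7312582   22.        ]
 [377.06104724 237.24353246  22.        ]] [ 367.  -25. 1339.]
at [256.3 569.8 214.1] 155.8 spin -1.121 then slide [-0.3678 -1.8146  0.2353] xy rows>= 18
```

>>> carry_out(moves=[{"slide": [0,0,0],"spin": -0.224},{"slide": [0,0,0],"spin": -0.224},{"slide": [0,0,0],"spin": -0.224},{"slide": [0,0,0],"spin": -0.224},{"slide": [0,0,0],"spin": -0.224}], hand=0.4)

```text
t: 0.52
eef_pos: [256.3, 569.8, 214.3]
tcp_rot: [-3.141, -0.0, -2.972]
ft_force: [-0.4, -0.7, 0.6]
opening: 0.705
grip_force: 0.0
```

>>> carry_out(moves=[{"slide": [-0.0184,-0.0907,0],"spin": 0},{"slide": [-0.0184,-0.0907,0],"spin": 0},{"slide": [-0.0184,-0.0907,0],"spin": 0},{"slide": [-0.0184,-0.0907,0],"spin": 0},{"slide": [-0.0184,-0.0907,0],"spin": 0},{"slide": [-0.0184,-0.0907,0],"spin": 0},{"slide": [-0.0184,-0.0907,0],"spin": 0},{"slide": [-0.0184,-0.0907,0],"spin": 0},{"slide": [-0.0184,-0.0907,0],"spin": 0},{"slide": [-0.0184,-0.0907,0],"spin": 0}])

```text
t: 1.35
eef_pos: [388.3, 222.3, 214.6]
tcp_rot: [3.142, -0.0, -2.978]
ft_force: [1.7, 0.2, -0.8]
opening: 0.6
grip_force: 0.0
```

>>> carry_out(moves=[{"slide": [-0.0184,-0.0907,0],"spin": 0},{"slide": [-0.0184,-0.0907,0],"spin": 0},{"slide": [-0.0184,-0.0907,0],"spin": 0},{"slide": [-0.0184,-0.0907,0],"spin": 0},{"slide": [-0.0184,-0.0907,0],"spin": 0},{"slide": [-0.0184,-0.0907,0],"spin": 0},{"slide": [-0.0184,-0.0907,0],"spin": 0},{"slide": [-0.0184,-0.0907,0],"spin": 0},{"slide": [-0.0184,-0.0907,0],"spin": 0},{"slide": [-0.0184,-0.0907,0],"spin": 0},{"slide": [0,0,0],"spin": 0},{"slide": [0,0,0],"spin": 0}])

```text
t: 2.35
eef_pos: [519.9, -123.4, 213.9]
tcp_rot: [3.141, -0.001, -2.981]
ft_force: [-0.3, -0.2, 0.3]
opening: 0.6
grip_force: 0.0
```

```bash
python3 - <<'E'
from h import *
c=snap("top"); np.savez("top1.npz",**c)
blob(c,(40,70,15),(85,255,255),(195,240,270,300),22,'G')
blob(c,(22,100,15),(36,255,255),(195,240,270,300),22,'Y')
a=c["color"][235:300,165:285]; a=cv2.resize(a,None,fx=6,fy=6,interpolation=cv2.INTER_CUBIC); cv2.imwrite("pics/crop3.png",np.clip(a.astype(float)*2,0,255)[:,:,::-1])
plan(520,-122.3,17,189.4)
E
```

```text
G px [223.7 265.7] n 3 mean [377.7 239.6] rectc [377.4 239.3] size [2.  3.8] longdir deg -43.9
Y none
at [ 519.5 -122.2  214.1] -170.7 spin -0.003 then slide [-0.0013 -0.0005  0.4926] xy rows>= 1[ WARN:0@4.704] global loadsave.cpp:1063 imwrite_ Unsupported depth image for selected encoder is fallbacked to CV_8U.
```

View pics/crop3.png

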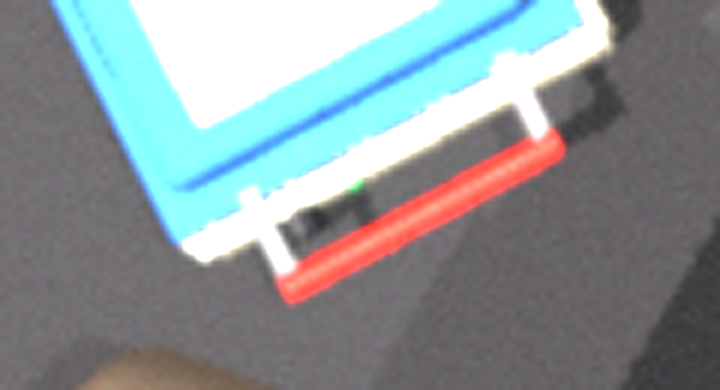

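```bash
python3 - <<'E'
from h import *
c=dict(np.load("top1.npz"));a=c["color"]
for v in range(262,278): print(v,' '.join('%02x%02x%02x'%tuple(a[v,u]) for u in range(208,232)))
E
```

```text
262 4a92e9 4b93ea 4a93ea 4c95eb 4b94eb 4b94eb 4c94eb 4a92e9 488be2 477dcd 5271a5 727f99 9ea19c dfe1d2 fafbf5 fdfefb fefffd fefefb f6f7eb e0e1cf b4b39f 8d8979 6e6c60 59574e
263 4995ea 4c95eb 4b93ea 4c95eb 4b94eb 4b94ea 488de3 4881d2 5775ab 76819a 9da19d dfe1d3 fafbf5 fdfefb fefffd fefefc f5f7ec e0e1ce b5b49f 8e8a79 716b5f 605d52 484542 3d3a3a
264 4a94ea 4a93ea 4c93ea 4c94ea 4f93e7 558cdb 5678ae 76859e a0a4a0 e0e2d5 fbfbf5 fdfefb fefffd fefefc f8f9f0 f0f3e4 afc8a3 818972 747064 666257 4a4742 42413e 3b3a3b 383838
265 4a93ea 4b93ea 4d92e8 4b89dd 6e8cc1 99a2b9 989a99 e0e2d5 fbfcf5 fefefb fefffd fefffd fefefc f3f5e8 bfc7ab 9dc395 5d9d62 4a6149 4b4a44 464341 3c3b3c 3c3c3c 3a3939 3a3a3b
266 5794e8 508bde 5c84c1 5f779f 7f828a bdb8aa e5e3cf fdfdf8 fefffd fefffd fefefb f5f7eb e0e1cd b2b19d 7f816e 537953 33643c 2f3e33 3c3b3a 3b3a39 3a3939 3a393a 3a3839 3a3b3a
267 657fb1 556e9a 8b939a bec1b4 bfbca8 ded7bb ede8d3 fafaef fefefa f5f7eb dfe0cd aead9a 888575 68655a 4d4c41 313b31 2a332b 2a2b2a 312f32 373739 3a393a 3a3839 3a393a 3b3a3b
268 85878e 848884 e0e3d4 fcfcf6 fafbf2 eae5cd e2dbbe d7d2b8 d3d5bf a
[... 951 characters left out ...]
e4d43 fe463c
274 8e8987 9d9a9b 999597 827f80 3f3f3f 313032 353334 373537 2b292b 322e31 363436 39383a 3d3839 483637 6b3534 a32f2e e53129 f7332b fd3c32 fe4c42 fe4d42 fe473b fe4137 f9342c
275 6e6c6c 999596 9c999a 918d8f 605d5e 333233 2c2d2e 373635 343233 3a393a 3b383a 473537 653334 9b2f2f e0312c f5322a fd3a30 fe4c40 fe544a fe4a3f fe4037 fb352c f3332b b92d2b
276 504f4f 837f80 9d989a 9a9797 817e7f 444243 353435 3b3a3a 3d393a 483938 643131 942c2c dd312d f3312b fd3a2f fe463c fe5245 fe4d40 fe433a fb382d f0322b c4312c a13432 5f3535
277 3d3d3d 686668 999395 9b9899 908d8f 636061 423f40 3d3638 543432 952e2c de2e2a f3312a fc382f fe4239 fe5045 fe493e fe443a fc372f f3302a ca322f 9b3533 603333 4d3a3b 3b3839
```

>>> carry_out(moves=[{"slide": [0,0,0.08],"spin": 0},{"slide": [0,0,0.08],"spin": 0},{"slide": [0,0,0.08],"spin": 0},{"slide": [0,0,0.08],"spin": 0},{"slide": [0,0,0.08],"spin": 0},{"slide": [0,0,0.05],"spin": 0},{"slide": [0,0,0.03],"spin": 0},{"slide": [0,0,0.0126],"spin": 0},{"slide": [0,0,0],"spin": 0},{"slide": [0,0,0],"spin": 0}])

```text
t: 3.23
eef_pos: [520.0, -121.3, 18.2]
tcp_rot: [-3.142, 0.0, -2.977]
ft_force: [0.2, 0.2, -0.1]
opening: 0.597
grip_force: 0.0
```

>>> carry_out(moves=[{"slide": [0,0,0],"spin": 0},{"slide": [0,0,0],"spin": 0},{"slide": [0,0,0],"spin": 0},{"slide": [0,0,0],"spin": 0},{"slide": [0,0,0],"spin": 0},{"slide": [0,0,0],"spin": 0}], hand=1)

```text
t: 3.73
eef_pos: [519.9, -122.0, 17.7]
tcp_rot: [-3.142, 0.0, -2.978]
ft_force: [0.7, -0.3, 0.4]
opening: 0.235
grip_force: 0.0
```

```bash
python3 - <<'E'
from h import *
s=state();print(s["opening"],s["grip_force"],s["ft_force"])
a=np.radians(7.5); d=np.array([np.cos(a),np.sin(a)]); C=np.array([502,20.])
p=C-30*d; print(p); plan(p[0],p[1],150,187.5)
E
```

```text
0.23453270336793663 0.0 [ 0.74582099 -0.2667741   0.38155608]
[472.25665416  16.08421423]
at [ 519.9 -122.    17.7] -170.6 spin 0.062 then slide [ 0.0731  0.3578 -0.3306] xy rows>= 4
```

>>> carry_out(moves=[{"slide": [0,0,0],"spin": 0},{"slide": [0,0,0],"spin": 0},{"slide": [0,0,0],"spin": 0},{"slide": [0,0,0],"spin": 0},{"slide": [0,0,-0.05],"spin": 0},{"slide": [0,0,-0.07],"spin": 0},{"slide": [0,0,-0.07],"spin": 0},{"slide": [0,0,-0.07],"spin": 0},{"slide": [0,0,-0.07],"spin": 0.06},{"slide": [0,0,0],"spin": 0}])

```text
t: 4.57
eef_pos: [521.4, -122.3, 153.9]
tcp_rot: [-3.139, 0.006, -3.011]
ft_force: [1.9, -0.3, -0.7]
opening: 0.207
grip_force: 30.0
```

>>> carry_out(moves=[{"slide": [0.014,0.07,0],"spin": 0},{"slide": [0.014,0.07,0],"spin": 0},{"slide": [0.014,0.07,0],"spin": 0},{"slide": [0.014,0.07,0],"spin": 0},{"slide": [0.014,0.07,0],"spin": 0},{"slide": [0.003,0.008,0],"spin": 0},{"slide": [0,0,0],"spin": 0},{"slide": [0,0,0],"spin": 0}])

```text
t: 5.23
eef_pos: [472.1, 16.1, 149.1]
tcp_rot: [3.141, -0.0, -3.008]
ft_force: [-0.3, -0.9, -2.1]
opening: 0.204
grip_force: 30.0
```

```bash
python3 - <<'E'
from h import *
s=state();print(s["opening"],s["grip_force"],s["ft_force"],s["tcp_rot"])
plan(472.3,16.1,108.7,187.5)
c=snap("scene","s2"); a=c["color"][100:270,220:420]; cv2.imwrite("pics/s2c.png",cv2.resize(a,None,fx=3.5,fy=3.5,interpolation=cv2.INTER_CUBIC)[:,:,::-1])
E
```

```text
0.2041326475440472 29.99625563621521 [-0.25155707 -0.93840487 -2.11657139] [ 3.14149648e+00 -4.55085180e-04 -3.00839368e+00]
at [472.1  16.1 149.1] -172.4 spin 0.004 then slide [-5.00e-04 -1.00e-04  1.01e-01] xy rows>= 1
```

View pics/s2c.png

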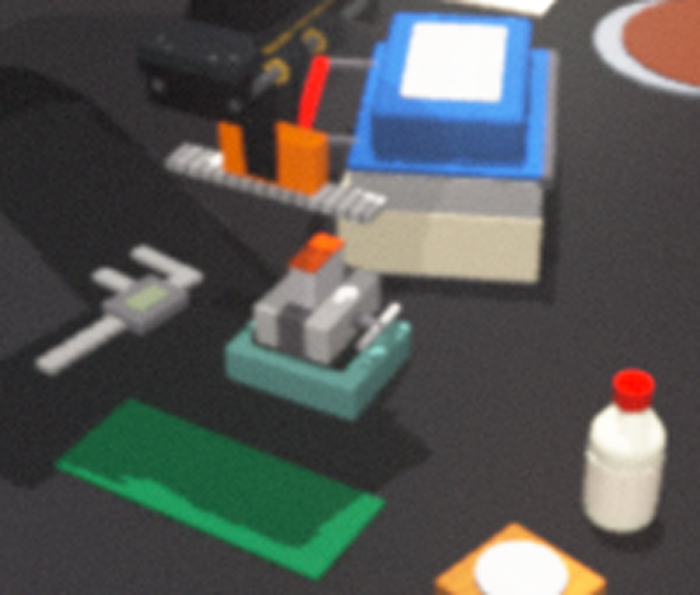

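>>> carry_out(moves=[{"slide": [0,0,0.04],"spin": 0},{"slide": [0,0,0.03],"spin": 0},{"slide": [0,0,0.015],"spin": 0},{"slide": [0,0,0.01],"spin": 0},{"slide": [0,0,0.004],"spin": 0},{"slide": [0,0,0.004],"spin": 0},{"slide": [0,0,0.002],"spin": 0},{"slide": [0,0,0],"spin": 0},{"slide": [0,0,0],"spin": 0}])

```text
t: 6.03
eef_pos: [472.4, 16.1, 108.0]
tcp_rot: [-3.141, 0.001, -3.009]
ft_force: [0.3, -0.7, -0.2]
opening: 0.21
grip_force: 30.0
```

>>> carry_out(moves=[{"slide": [0,0,0.004],"spin": 0},{"slide": [0,0,0],"spin": 0},{"slide": [0,0,0],"spin": 0}])

```text
t: 6.28
eef_pos: [472.3, 16.1, 106.2]
tcp_rot: [-3.141, 0.001, -3.009]
ft_force: [-0.3, -2.2, 1.6]
opening: 0.214
grip_force: 30.0
```

>>> carry_out(moves=[{"slide": [-0.015,0,0],"spin": 0},{"slide": [-0.015,0,0],"spin": 0},{"slide": [-0.015,0,0],"spin": 0},{"slide": [-0.015,0,0],"spin": 0},{"slide": [-0.015,0,0],"spin": 0}])

```text
t: 6.7
eef_pos: [502.3, 20.3, 105.9]
tcp_rot: [3.141, -0.001, -3.009]
ft_force: [-3.9, -0.2, 3.0]
opening: 0.208
grip_force: 30.0
```

>>> carry_out(moves=[{"slide": [-0.015,0,0],"spin": 0},{"slide": [-0.015,0,0],"spin": 0},{"slide": [-0.015,0,0],"spin": 0},{"slide": [-0.015,0,0],"spin": 0},{"slide": [-0.015,0,0],"spin": 0},{"slide": [0,0,0],"spin": 0}])

```text
t: 7.2
eef_pos: [532.7, 24.2, 106.0]
tcp_rot: [-3.142, 0.001, -3.009]
ft_force: [-2.3, -0.7, 3.0]
opening: 0.204
grip_force: 30.0
```

>>> carry_out(moves=[{"slide": [0,0,-0.03],"spin": 0},{"slide": [0,0,-0.03],"spin": 0},{"slide": [0,0,0],"spin": 0},{"slide": [0,0,0],"spin": 0}])

```text
t: 7.53
eef_pos: [531.9, 24.1, 130.0]
tcp_rot: [-3.141, 0.001, -3.009]
ft_force: [0.1, 0.2, -3.0]
opening: 0.21
grip_force: 30.0
```

```bash
python3 - <<'E'
from h import *
s=state();print(s["opening"],s["grip_force"],s["ft_force"],s["tcp_rot"])
plan(472.3,16.1,130,187.5)
c=snap("scene","s3"); a=c["color"][100:270,220:420]; cv2.imwrite("pics/s3c.png",cv2.resize(a,None,fx=3.5,fy=3.5,interpolation=cv2.INTER_CUBIC)[:,:,::-1])
E
```

```text
0.21014533376437167 29.996257424354553 [ 0.06044453  0.20720159 -3.04046637] [-3.14143937e+00  1.49229594e-03 -3.00943814e+00]
at [531.9  24.1 130. ] -172.4 spin 0.002 then slide [ 0.1503 -0.0004 -0.    ] xy rows>= 2
```

View pics/s3c.png

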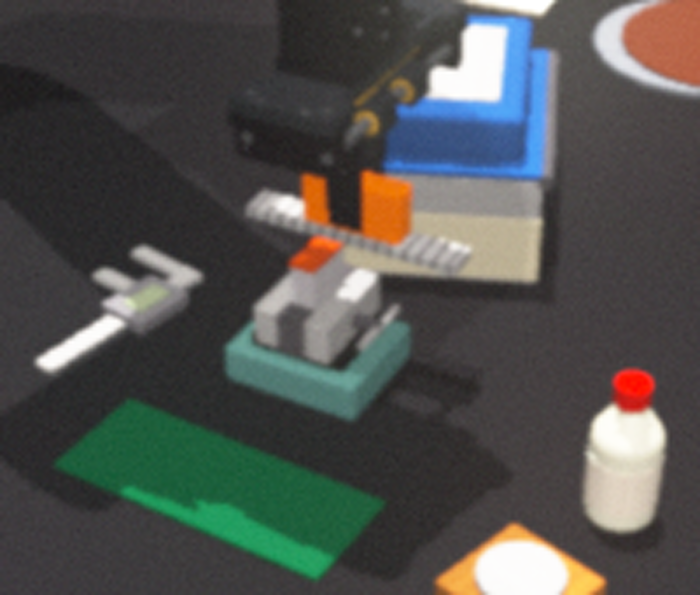

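>>> carry_out(moves=[{"slide": [0.05,0,0],"spin": 0},{"slide": [0.05,0,0],"spin": 0},{"slide": [0.0503,0,0],"spin": 0},{"slide": [0,0,0.02],"spin": 0},{"slide": [0,0,0.02],"spin": 0},{"slide": [0,0,0.01],"spin": 0},{"slide": [0,0,0.006],"spin": 0},{"slide": [0,0,0.004],"spin": 0},{"slide": [0,0,0],"spin": 0}])

```text
t: 8.33
eef_pos: [472.5, 16.2, 105.7]
tcp_rot: [3.142, 0.0, -3.009]
ft_force: [-0.6, -0.7, 2.0]
opening: 0.21
grip_force: 30.0
```

>>> carry_out(moves=[{"slide": [-0.015,0,0],"spin": 0},{"slide": [-0.015,0,0],"spin": 0},{"slide": [-0.015,0,0],"spin": 0},{"slide": [-0.015,0,0],"spin": 0},{"slide": [-0.015,0,0],"spin": 0},{"slide": [-0.015,0,0],"spin": 0},{"slide": [-0.015,0,0],"spin": 0},{"slide": [-0.015,0,0],"spin": 0},{"slide": [-0.015,0,0],"spin": 0},{"slide": [-0.015,0,0],"spin": 0},{"slide": [0,0,0],"spin": 0}])

```text
t: 9.25
eef_pos: [532.6, 24.2, 105.9]
tcp_rot: [-3.142, 0.001, -3.009]
ft_force: [-2.2, 0.8, 3.0]
opening: 0.21
grip_force: 30.0
```

>>> carry_out(moves=[{"slide": [0,0,-0.03],"spin": 0},{"slide": [0,0,-0.03],"spin": 0},{"slide": [0,0,0],"spin": 0},{"slide": [0,0,0],"spin": 0}])

```text
t: 9.58
eef_pos: [531.8, 24.1, 130.0]
tcp_rot: [-3.141, 0.001, -3.009]
ft_force: [-0.6, 0.9, -3.1]
opening: 0.213
grip_force: 30.0
```

>>> carry_out(moves=[{"slide": [0.05,0,0],"spin": 0},{"slide": [0.05,0,0],"spin": 0},{"slide": [0.05,0,0],"spin": 0},{"slide": [0,0,0.02],"spin": 0},{"slide": [0,0,0.02],"spin": 0},{"slide": [0,0,0.01],"spin": 0},{"slide": [0,0,0.006],"spin": 0},{"slide": [0,0,0.004],"spin": 0},{"slide": [0,0,0],"spin": 0}])

```text
t: 10.33
eef_pos: [472.5, 16.2, 105.7]
tcp_rot: [-3.142, 0.0, -3.009]
ft_force: [-0.5, 0.4, 3.3]
opening: 0.209
grip_force: 30.0
```

>>> carry_out(moves=[{"slide": [-0.015,0,0],"spin": 0},{"slide": [-0.015,0,0],"spin": 0},{"slide": [-0.015,0,0],"spin": 0},{"slide": [-0.015,0,0],"spin": 0},{"slide": [-0.015,0,0],"spin": 0},{"slide": [-0.015,0,0],"spin": 0},{"slide": [-0.015,0,0],"spin": 0},{"slide": [-0.015,0,0],"spin": 0},{"slide": [-0.015,0,0],"spin": 0},{"slide": [-0.015,0,0],"spin": 0},{"slide": [0,0,0],"spin": 0}])

```text
t: 11.25
eef_pos: [532.6, 24.1, 106.0]
tcp_rot: [-3.142, 0.001, -3.009]
ft_force: [-2.8, 0.1, 2.1]
opening: 0.21
grip_force: 30.0
```

>>> carry_out(moves=[{"slide": [0,0,-0.03],"spin": 0},{"slide": [0,0,-0.04],"spin": 0},{"slide": [0,0,-0.04],"spin": 0},{"slide": [0,0,0],"spin": 0.107},{"slide": [0,0,0],"spin": 0}])

```text
t: 11.67
eef_pos: [532.0, 24.1, 150.5]
tcp_rot: [-3.141, 0.002, -3.068]
ft_force: [-0.4, -0.1, -2.9]
opening: 0.21
grip_force: 30.0
```

```bash
python3 - <<'E'
from h import *
s=state();print(s["opening"],s["grip_force"],s["ft_force"],s["tcp_rot"])
plan(525,-116,50,184.3)
E
```

```text
0.21018100122338243 29.99671161174774 [-0.4049345  -0.13391025 -2.87759226] [-3.14142037e+00  2.27050500e-03 -3.06785768e+00]
at [532.   24.1 150.5] -175.8 spin -0.003 then slide [ 0.0437 -0.3479  0.2514] xy rows>= 4
```

>>> carry_out(moves=[{"slide": [0.0087,-0.0696,0],"spin": 0},{"slide": [0.0087,-0.0696,0],"spin": 0},{"slide": [0.0087,-0.0696,0],"spin": 0},{"slide": [0.0087,-0.0696,0],"spin": 0},{"slide": [0.0087,-0.0696,0],"spin": 0},{"slide": [0,0,0.08],"spin": 0},{"slide": [0,0,0.08],"spin": 0},{"slide": [0,0,0.07],"spin": 0},{"slide": [0,0,0.05],"spin": 0},{"slide": [0,0,0.03],"spin": 0},{"slide": [0,0,0],"spin": 0},{"slide": [0,0,0],"spin": 0}])

```text
t: 12.67
eef_pos: [524.4, -116.0, 25.3]
tcp_rot: [3.141, -0.001, -3.065]
ft_force: [-0.2, 0.1, -2.8]
opening: 0.211
grip_force: 30.0
```

>>> carry_out(moves=[{"slide": [0,0,0.01],"spin": 0},{"slide": [0,0,0.007],"spin": 0},{"slide": [0,0,0],"spin": 0},{"slide": [0,0,0],"spin": 0}])

```text
t: 13.0
eef_pos: [524.8, -116.1, 19.6]
tcp_rot: [-3.141, 0.001, -3.065]
ft_force: [0.3, -0.0, -2.7]
opening: 0.209
grip_force: 30.0
```

>>> carry_out(moves=[{"slide": [0,0,0.0035],"spin": 0},{"slide": [0,0,0],"spin": 0}])

```text
t: 13.17
eef_pos: [524.7, -116.1, 17.9]
tcp_rot: [-3.142, 0.0, -3.065]
ft_force: [0.4, 0.5, -2.4]
opening: 0.205
grip_force: 30.0
```

>>> carry_out(moves=[{"slide": [0,0,0],"spin": 0},{"slide": [0,0,0],"spin": 0},{"slide": [0,0,0],"spin": 0},{"slide": [0,0,0],"spin": 0},{"slide": [0,0,-0.05],"spin": 0},{"slide": [0,0,-0.1],"spin": 0},{"slide": [0,0,-0.1],"spin": 0},{"slide": [0,0,-0.1],"spin": 0},{"slide": [0,0,0],"spin": 0}], hand=0.5)

```text
t: 13.92
eef_pos: [527.1, -116.8, 164.7]
tcp_rot: [-3.137, 0.01, -3.065]
ft_force: [0.6, -1.1, 0.4]
opening: 0.5
grip_force: 0.0
```

```bash
python3 - <<'E'
from h import *
s=state();print(s["opening"],s["grip_force"],s["ft_force"],s["tcp_rot"])
c=snap("scene"); blob(c,(5,150,120),(34,255,255),(230,210,330,265),30,'grip')
blob(c,(50,100,40),(80,255,255),(230,210,330,265),4,'mat')
# bar tool yaw: finger line along bath x (28.9deg): yaw=118.9
plan(364.5,197.3,170,118.9)
for yaw in(118.9,298.9): pass
print(np.degrees(s["joints"]).round(0))
E
```

```text
0.49962626891405193 0.0 [ 0.56701138 -1.12836033  0.35617229] [-3.13744241  0.00953206 -3.06513783]
grip px [281.2 227.6] n 573 mean [ 523.7 -112.7] rectc [ 521.9 -112.2] size [55.3 93.4] longdir deg 4.5
mat px [283.9 242.4] n 1324 mean [ 538.2 -124.8] rectc [ 525.6 -116.3] size [ 82.5 201.4] longdir deg 4.6
at [ 526.1 -116.5  161.6] -175.6 spin 2.182 then slide [ 0.8821  0.0254 -0.021 ] xy rows>= 9
[ -20.   24.  105.    0.   50. -114.]
```

>>> carry_out(moves=[{"slide": [0,0,0],"spin": 0.2182},{"slide": [0,0,0],"spin": 0.2182},{"slide": [0,0,0],"spin": 0.2182},{"slide": [0,0,0],"spin": 0.2182},{"slide": [0,0,0],"spin": 0.2182},{"slide": [0,0,0],"spin": 0.2182},{"slide": [0,0,0],"spin": 0.2182},{"slide": [0,0,0],"spin": 0.2182},{"slide": [0,0,0],"spin": 0.2182},{"slide": [0,0,0],"spin": 0.2182}], hand=0.66)

```text
t: 14.8
eef_pos: [524.2, -115.9, 156.7]
tcp_rot: [-3.141, -0.001, 2.07]
ft_force: [-0.4, -0.2, -0.8]
opening: 0.341
grip_force: 0.0
```

>>> carry_out(moves=[{"slide": [0.0882,0.0025,0],"spin": 0},{"slide": [0.0882,0.0025,0],"spin": 0},{"slide": [0.0882,0.0025,0],"spin": 0},{"slide": [0.0882,0.0025,0],"spin": 0},{"slide": [0.0882,0.0025,0],"spin": 0},{"slide": [0.0882,0.0025,0],"spin": 0},{"slide": [0.0882,0.0025,0],"spin": 0},{"slide": [0.0882,0.0025,0],"spin": 0},{"slide": [0.0882,0.0025,0],"spin": 0},{"slide": [0.0882,0.0025,0],"spin": 0},{"slide": [0,0,0],"spin": 0},{"slide": [0,0,0],"spin": 0}])

```text
t: 15.8
eef_pos: [361.8, 198.7, 157.2]
tcp_rot: [-3.141, -0.0, 2.079]
ft_force: [0.1, 0.2, 0.7]
opening: 0.339
grip_force: 0.0
```

```bash
python3 - <<'E'
from h import *
s=state();print(s["opening"])
plan(364.6,197.3,70,118.9)
c=snap("scene","s4"); a=c["color"][60:230,220:420]; cv2.imwrite("pics/s4c.png",cv2.resize(a,None,fx=3.5,fy=3.5,interpolation=cv2.INTER_CUBIC)[:,:,::-1])
E
```

```text
0.3392079477372982
at [361.8 198.7 157.2] 119.1 spin 0.007 then slide [-0.0064  0.0045  0.218 ] xy rows>= 1
```

View pics/s4c.png

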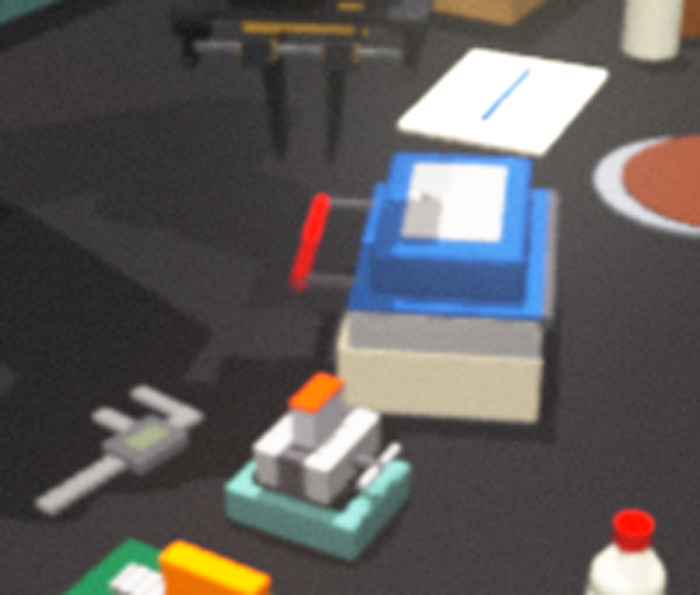

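>>> carry_out(moves=[{"slide": [-0.0064,0.0045,0],"spin": 0.007},{"slide": [0,0,0.07],"spin": 0},{"slide": [0,0,0.07],"spin": 0},{"slide": [0,0,0.05],"spin": 0},{"slide": [0,0,0.028],"spin": 0},{"slide": [0,0,0],"spin": 0},{"slide": [0,0,0],"spin": 0}])

```text
t: 16.43
eef_pos: [366.2, 195.2, 70.3]
tcp_rot: [-3.14, -0.0, 2.069]
ft_force: [-0.4, -0.2, -0.0]
opening: 0.339
grip_force: 0.0
```

>>> carry_out(moves=[{"slide": [0,0,0],"spin": 0},{"slide": [0,0,0],"spin": 0},{"slide": [0,0,0],"spin": 0},{"slide": [0,0,0],"spin": 0},{"slide": [0,0,0],"spin": 0},{"slide": [0,0,0],"spin": 0}], hand=1)

```text
t: 16.93
eef_pos: [365.9, 196.3, 70.9]
tcp_rot: [3.141, 0.0, 2.072]
ft_force: [1.3, -2.5, 1.0]
opening: 0.12
grip_force: 30.0
```

```bash
python3 - <<'E'
from h import *
s=state();print(s["opening"],s["grip_force"],s["ft_force"]); plan(364.6,197.3,70,118.9)
th=np.linspace(0,1.75,19)+.0167; y=-180*np.cos(th); z=-180*np.sin(th)
print(np.c_[np.diff(y),np.diff(z)].__truediv__(400).round(4).tolist())
E
```

```text
0.11981034591765792 29.99984711408615 [ 1.27912632 -2.49131617  0.97525239]
at [365.9 196.3  70.9] 118.7 spin -0.006 then slide [ 0.0038 -0.0016  0.0023] xy rows>= 1
[[0.0029, -0.0436], [0.0071, -0.0432], [0.0112, -0.0423], [0.0153, -0.041], [0.0192, -0.0393], [0.0229, -0.0373], [0.0264, -0.0349], [0.0297, -0.0321], [0.0327, -0.0291], [0.0353, -0.0258], [0.0377, -0.0222], [0.0396, -0.0185], [0.0412, -0.0145], [0.0425, -0.0105], [0.0433, -0.0063], [0.0437, -0.0021], [0.0437, 0.0022], [0.0433, 0.0064]]
```

>>> carry_out(moves=[{"slide": [0,0.0029,-0.0436],"spin": 0},{"slide": [0,0.0071,-0.0432],"spin": 0},{"slide": [0,0.0112,-0.0423],"spin": 0},{"slide": [0,0.0153,-0.041],"spin": 0},{"slide": [0,0.0192,-0.0393],"spin": 0},{"slide": [0,0.0229,-0.0373],"spin": 0},{"slide": [0,0.0264,-0.0349],"spin": 0},{"slide": [0,0.0297,-0.0321],"spin": 0},{"slide": [0,0.0327,-0.0291],"spin": 0},{"slide": [0,0,0],"spin": 0}])

```text
t: 17.77
eef_pos: [422.1, 227.4, 210.3]
tcp_rot: [-3.135, -0.0, 2.072]
ft_force: [-25.5, -16.1, 32.4]
opening: 0.118
grip_force: 30.0
```

```bash
python3 - <<'E'
from h import *
s=state();print(s["opening"],s["grip_force"],s["ft_force"],s["eef_pos"])
a=np.radians(28.9);b=np.array([np.cos(a),np.sin(a)]);P=np.array([365.9,196.3])+b*(180-180*np.cos(.875+.0167))
print(P, 70.9+180*(np.sin(.8917)-.0167))
E
```

```text
0.11793100859455749 30.013016760349274 [-25.53915908 -16.1367007   32.41613866] [422.09475607 227.38716386 210.26797685]
[424.50690712 228.65275088] 207.95931242587798
```

>>> carry_out(moves=[{"slide": [0,0,0],"spin": 0},{"slide": [0,-0.003,-0.0035],"spin": 0},{"slide": [0,0,0],"spin": 0}])

```text
t: 18.02
eef_pos: [421.3, 226.9, 209.6]
tcp_rot: [-3.138, -0.0, 2.072]
ft_force: [-10.9, -7.4, 11.7]
opening: 0.118
grip_force: 30.0
```

```bash
python3 - <<'E'
from h import *
s=state();print(s["opening"],s["ft_force"],s["moment"],s["eef_pos"])
c=snap("scene","s5"); a=c["color"][60:230,220:420]; cv2.imwrite("pics/s5c.png",cv2.resize(a,None,fx=3.5,fy=3.5,interpolation=cv2.INTER_CUBIC)[:,:,::-1])
E
```

```text
0.11838620136486606 [-10.93901364  -7.43978936  11.68951732] [-1.39040252  2.07570712  0.07175862] [421.31289996 226.94898446 209.64056282]
```

View pics/s5c.png

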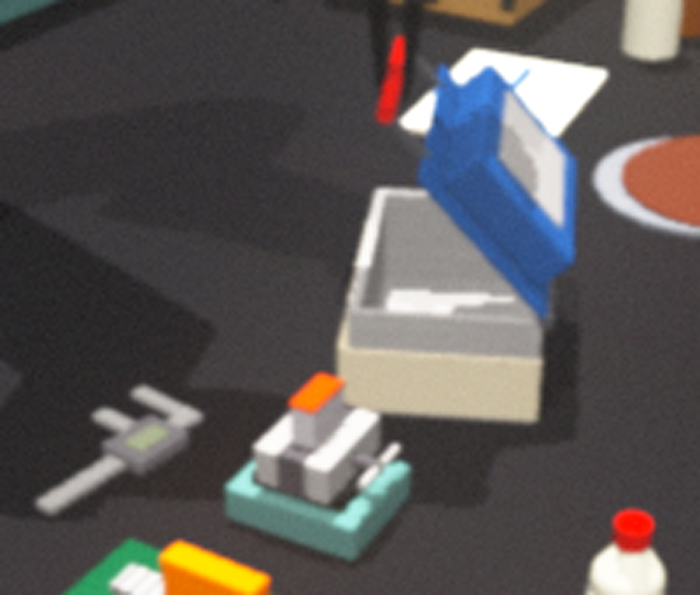

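>>> carry_out(moves=[{"slide": [0,0.034,-0.0272],"spin": 0},{"slide": [0,0.0367,-0.0236],"spin": 0},{"slide": [0,0.0391,-0.0195],"spin": 0},{"slide": [0,0.041,-0.0155],"spin": 0},{"slide": [0,0.0423,-0.0115],"spin": 0},{"slide": [0,0,0],"spin": 0}])

```text
t: 18.57
eef_pos: [492.9, 266.1, 249.4]
tcp_rot: [3.139, -0.0, 2.072]
ft_force: [-3.5, -1.8, 14.1]
opening: 0.121
grip_force: 30.0
```

>>> carry_out(moves=[{"slide": [0,0.0433,-0.0078],"spin": 0},{"slide": [0,0.0437,-0.0026],"spin": 0},{"slide": [0,0.0437,0.0022],"spin": 0},{"slide": [0,0.0433,0.0064],"spin": 0},{"slide": [0,0,0],"spin": 0},{"slide": [0,0,0],"spin": 0}])

```text
t: 19.07
eef_pos: [552.9, 298.9, 248.9]
tcp_rot: [3.14, -0.0, 2.072]
ft_force: [1.8, 1.1, 3.3]
opening: 0.12
grip_force: 30.0
```

>>> carry_out(moves=[{"slide": [0,0,0],"spin": 0},{"slide": [0,0,0],"spin": 0},{"slide": [0,0,0],"spin": 0},{"slide": [0,0,0],"spin": 0},{"slide": [0,0,-0.05],"spin": 0},{"slide": [0,0,-0.05],"spin": 0},{"slide": [0,0,0],"spin": 0}], hand=0.66)

```text
t: 19.65
eef_pos: [552.9, 298.6, 292.3]
tcp_rot: [3.137, 0.0, 2.072]
ft_force: [0.6, -0.0, 0.2]
opening: 0.343
grip_force: 0.0
```

```bash
python3 - <<'E'
from h import *
s=state();print(s["opening"],s["ft_force"],np.degrees(s["joints"]).round())
c=snap("scene","s6"); t=snap("top"); np.savez("top2.npz",**t)
blob(c,(0,150,100),(4,255,255),(295,40,420,180),265,'bar')
a=c["color"][60:230,220:420]; b=t["color"][170:310,170:320]
A=cv2.resize(a,(400,340),interpolation=cv2.INTER_CUBIC);B=cv2.resize(b,(364,340),interpolation=cv2.INTER_CUBIC)
cv2.imwrite("pics/s6c.png",np.hstack([A,B])[:,:,::-1])
plan(420,120,290,97.5)
plan(502,20,180,97.5)
plan(502,20,180,187.5)
E
```

```text
0.34270584720134306 [ 0.59612792 -0.00910124  0.17658392] [22. 25. 83.  0. 72. -6.]
bar px [398.1  69.8] n 112 mean [563.9 299. ] rectc [563.7 301.1] size [ 11.6 157.1] longdir deg -61.6
at [552.  298.3 289.1] 118.7 spin 0.706 then slide [-0.3988 -0.3855 -0.0023] xy rows>= 6
at [552.  298.3 289.1] 118.7 spin 0.706 then slide [-0.6734 -0.2149  0.2727] xy rows>= 7
at [552.  298.3 289.1] 118.7 spin -2.294 then slide [ 0.2149 -0.6734  0.2727] xy rows>= 7
```

View pics/s6c.png

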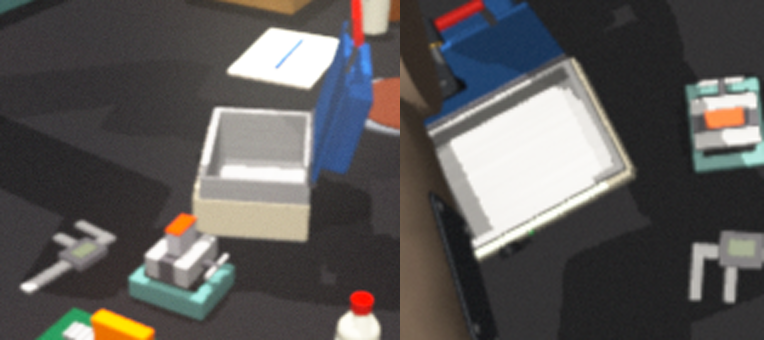

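>>> carry_out(moves=[{"slide": [0,0,0],"spin": -0.2294},{"slide": [0,0,0],"spin": -0.2294},{"slide": [0,0,0],"spin": -0.2294},{"slide": [0,0,0],"spin": -0.2294},{"slide": [0,0,0],"spin": -0.2294},{"slide": [0,0,0],"spin": -0.2294},{"slide": [0,0,0],"spin": -0.2294},{"slide": [0,0,0],"spin": -0.2294},{"slide": [0,0,0],"spin": -0.2294},{"slide": [0,0,0],"spin": -0.2294}])

```text
t: 20.58
eef_pos: [551.7, 298.1, 287.5]
tcp_rot: [-3.141, -0.002, -3.005]
ft_force: [0.7, 0.2, -0.4]
opening: 0.342
grip_force: 0.0
```

>>> carry_out(moves=[{"slide": [0.0269,-0.0842,0],"spin": 0},{"slide": [0.0269,-0.0842,0],"spin": 0},{"slide": [0.0269,-0.0842,0],"spin": 0},{"slide": [0.0269,-0.0842,0],"spin": 0},{"slide": [0.0269,-0.0842,0],"spin": 0},{"slide": [0.0269,-0.0842,0],"spin": 0},{"slide": [0.0269,-0.0842,0],"spin": 0},{"slide": [0.0269,-0.0842,0],"spin": 0},{"slide": [0,0,0.09],"spin": 0},{"slide": [0,0,0.09],"spin": 0},{"slide": [0,0,0.09],"spin": 0},{"slide": [0,0,0],"spin": 0}], hand=0.3)

```text
t: 21.58
eef_pos: [498.7, 19.9, 175.0]
tcp_rot: [3.139, -0.01, -3.011]
ft_force: [-0.1, 0.3, -0.3]
opening: 0.705
grip_force: 0.0
```

```bash
python3 - <<'E'
from h import *
c=snap("scene"); s=state(); print(s["opening"])
blob(c,(3,150,100),(16,255,255),(280,165,340,220),95,'coupon')
plan(501.7,20,69.5,187.5)
E
```

```text
0.7021393221307508
coupon px [309.7 171.7] n 88 mean [502.   21.2] rectc [501.1  21. ] size [20.6 41.9] longdir deg -82.5
at [500.3  19.9 178.2] -172.5 spin -0.0 then slide [-0.0035 -0.0003  0.2718] xy rows>= 1
```

>>> carry_out(moves=[{"slide": [0,0,0.08],"spin": 0},{"slide": [0,0,0.08],"spin": 0},{"slide": [0,0,0.06],"spin": 0},{"slide": [0,0,0.03],"spin": 0},{"slide": [0,0,0.02],"spin": 0},{"slide": [0,0,0],"spin": 0},{"slide": [0,0,0],"spin": 0}])

```text
t: 22.22
eef_pos: [502.8, 20.0, 73.9]
tcp_rot: [-3.141, 0.001, -3.01]
ft_force: [0.0, -0.8, 0.7]
opening: 0.703
grip_force: 0.0
```

>>> carry_out(moves=[{"slide": [0,0,0],"spin": 0},{"slide": [0,0,0],"spin": 0},{"slide": [0,0,0],"spin": 0},{"slide": [0,0,0],"spin": 0},{"slide": [0,0,0],"spin": 0},{"slide": [0,0,0],"spin": 0},{"slide": [0,0,0],"spin": 0},{"slide": [0,0,0],"spin": 0}], hand=1)

```text
t: 22.88
eef_pos: [502.2, 20.0, 72.9]
tcp_rot: [3.142, 0.0, -3.01]
ft_force: [-0.4, 0.5, 1.6]
opening: 0.42
grip_force: 30.0
```

>>> carry_out(moves=[{"slide": [0,0,-0.02],"spin": 0},{"slide": [0,0,-0.04],"spin": 0},{"slide": [0,0,-0.06],"spin": 0},{"slide": [0,0,-0.08],"spin": 0},{"slide": [0,0,-0.08],"spin": -0.18},{"slide": [0,0,0],"spin": -0.18},{"slide": [0,0,0],"spin": -0.18},{"slide": [0,0,0],"spin": -0.173},{"slide": [0,0,0],"spin": 0}])

```text
t: 23.63
eef_pos: [501.9, 20.0, 185.3]
tcp_rot: [-3.142, 0.0, -2.633]
ft_force: [0.0, -1.2, -1.7]
opening: 0.417
grip_force: 30.0
```

```bash
python3 - <<'E'
from h import *
s=state(); print(s["opening"],s["grip_force"])
plan(473.3,217.4,8+27.5+1,208.9)
E
```

```text
0.4170163590830907 29.990919828414917
at [501.9  20.  185.3] -150.9 spin 0.008 then slide [-0.176   0.4666  0.372 ] xy rows>= 5
```

>>> carry_out(moves=[{"slide": [-0.0352,0.0778,0],"spin": 0},{"slide": [-0.0352,0.0778,0],"spin": 0},{"slide": [-0.0352,0.0778,0],"spin": 0},{"slide": [-0.0352,0.0778,0],"spin": 0},{"slide": [-0.0352,0.0777,0],"spin": 0},{"slide": [0,0.0777,0],"spin": 0},{"slide": [0,0,0.08],"spin": 0},{"slide": [0,0,0.08],"spin": 0},{"slide": [0,0,0.08],"spin": 0},{"slide": [0,0,0.08],"spin": 0},{"slide": [0,0,0.04],"spin": 0},{"slide": [0,0,0],"spin": 0}])

```text
t: 24.63
eef_pos: [472.0, 217.0, 38.0]
tcp_rot: [3.14, -0.005, -2.64]
ft_force: [-0.2, 0.2, -1.1]
opening: 0.417
grip_force: 30.0
```

>>> carry_out(moves=[{"slide": [0,0,0.006],"spin": 0},{"slide": [0,0,0.004],"spin": 0},{"slide": [0,0,0],"spin": 0}])

```text
t: 24.88
eef_pos: [473.9, 217.5, 37.7]
tcp_rot: [-3.141, 0.002, -2.638]
ft_force: [-0.4, -0.1, -1.3]
opening: 0.421
grip_force: 30.0
```

>>> carry_out(moves=[{"slide": [0,0,0.003],"spin": 0},{"slide": [0,0,0],"spin": 0}])

```text
t: 25.05
eef_pos: [473.8, 217.4, 36.3]
tcp_rot: [-3.141, 0.001, -2.637]
ft_force: [-0.0, -0.1, -0.7]
opening: 0.421
grip_force: 30.0
```

>>> carry_out(moves=[{"slide": [0,0,0.0025],"spin": 0},{"slide": [0,0,0],"spin": 0}])

```text
t: 25.22
eef_pos: [473.9, 217.5, 35.9]
tcp_rot: [-3.141, 0.002, -2.637]
ft_force: [-2.7, -1.0, 11.9]
opening: 0.42
grip_force: 30.0
```

>>> carry_out(moves=[{"slide": [0,0,0],"spin": 0},{"slide": [0,0,0],"spin": 0},{"slide": [0,0,0],"spin": 0},{"slide": [0,0,0],"spin": 0},{"slide": [0,0,-0.04],"spin": 0},{"slide": [0,0,-0.08],"spin": 0},{"slide": [0,0,-0.09],"spin": 0},{"slide": [0,0,-0.09],"spin": 0},{"slide": [0,0,-0.09],"spin": 0},{"slide": [0,0,0],"spin": 0}], hand=0.42)

```text
t: 26.05
eef_pos: [475.6, 218.1, 196.6]
tcp_rot: [-3.14, 0.009, -2.637]
ft_force: [0.3, 0.4, 0.6]
opening: 0.58
grip_force: 0.0
```

>>> carry_out(moves=[{"slide": [0,0,0],"spin": 0.218},{"slide": [0,0,0],"spin": 0.218},{"slide": [0,0,0],"spin": 0.218},{"slide": [0,0,0],"spin": 0.218},{"slide": [0,0,0],"spin": 0.218},{"slide": [0,0,0],"spin": 0.218},{"slide": [0,0,0],"spin": 0.218},{"slide": [0,0,0],"spin": 0.218},{"slide": [0,0,0],"spin": 0.218},{"slide": [0,0,0],"spin": 0}])

```text
t: 26.88
eef_pos: [473.4, 217.3, 190.1]
tcp_rot: [-3.141, -0.0, 2.613]
ft_force: [-0.2, -0.1, -0.3]
opening: 0.576
grip_force: 0.0
```

```bash
python3 - <<'E'
from h import *
s=state(); print(s["opening"],s["ft_force"])
for n,b,B in(("top",(330,180,480,300),(170,180,290,300)),("scene",(120,230,260,330),(295,95,420,200))):
    c=snap(n); np.savez(n+"3.npz",**c)
    blob(c,(105,150,60),(117,255,255),b,20,n+' blue'); blob(c,(0,0,200),(180,50,255),b,22,'disc')
    blob(c,(3,150,100),(16,255,255),B,58,'coupon')
plan(459.5,-268,100,150)
E
```

```text
0.5757114413589126 [-0.19495039 -0.08735618 -0.28549329]
top blue px [406.8 237.4] n 44 mean [ 460.4 -265.4] rectc [ 459.4 -268. ] size [29.  31.8] longdir deg -45.3
disc px [354.3 233.2] n 138 mean [ 470.3 -119.6] rectc [ 470.7 -119.4] size [25.5 42.9] longdir deg 5.7
coupon none
scene blue px [208.6 264.1] n 159 mean [ 470.  -276.4] rectc [ 464.9 -273.4] size [30.8 54. ] longdir deg -38.5
disc px [195.3 290. ] n 48 mean [ 502.7 -340.6] rectc [ 502.9 -340.3] size [14.9 15.3] longdir deg -10.5
coupon px [413.6 111.2] n 262 mean [522.2 515.8] rectc [518.4 517. ] size [ 38.  158.3] longdir deg -63.9
at [473.4 217.3 190.2] 150.3 spin 0.009 then slide [-0.5766 -1.0681  0.2255] xy rows>= 12
```

>>> carry_out(moves=[{"slide": [-0.0445,-0.0823,0],"spin": 0},{"slide": [-0.0445,-0.0823,0],"spin": 0},{"slide": [-0.0445,-0.0823,0],"spin": 0},{"slide": [-0.0445,-0.0823,0],"spin": 0},{"slide": [-0.0445,-0.0823,0],"spin": 0},{"slide": [-0.0445,-0.0823,0],"spin": 0},{"slide": [-0.0445,-0.0823,0],"spin": 0},{"slide": [-0.0445,-0.0823,0],"spin": 0},{"slide": [-0.0445,-0.0823,0],"spin": 0},{"slide": [-0.0445,-0.0823,0],"spin": 0},{"slide": [-0.0445,-0.0823,0],"spin": 0},{"slide": [-0.0445,-0.0823,0],"spin": 0}])

```text
t: 27.98
eef_pos: [460.8, -233.5, 190.5]
tcp_rot: [3.142, 0.0, 2.623]
ft_force: [0.5, 0.1, -0.4]
opening: 0.58
grip_force: 0.0
```

>>> carry_out(moves=[{"slide": [-0.0445,-0.0823,0],"spin": 0},{"slide": [0,0,0.09],"spin": 0},{"slide": [0,0,0.09],"spin": 0},{"slide": [0,0,0.08],"spin": 0},{"slide": [0,0,0.04],"spin": 0},{"slide": [0,0,0],"spin": 0},{"slide": [0,0,0],"spin": 0}])

```text
t: 28.57
eef_pos: [460.2, -268.9, 70.2]
tcp_rot: [3.141, -0.002, 2.621]
ft_force: [-0.4, -0.7, 0.4]
opening: 0.58
grip_force: 0.0
```

```bash
python3 - <<'E'
from h import *
s=state(); print(s["opening"])
c=snap("scene"); blob(c,(105,150,60),(117,255,255),(120,230,260,330),20,'blue'); a=c["color"][190:330,110:310]; cv2.imwrite("pics/s7c.png",cv2.resize(a,None,fx=3,fy=3,interpolation=cv2.INTER_CUBIC)[:,:,::-1])
plan(459.7,-269,4,150)
E
```

```text
0.5804953838839169
blue px [208.4 263. ] n 223 mean [ 467.3 -274.5] rectc [ 465.  -273.2] size [31.8 54.2] longdir deg -42.5
at [ 460.7 -269.2   71.2] 150.2 spin 0.005 then slide [ 0.0023 -0.0008  0.168 ] xy rows>= 1
```

View pics/s7c.png

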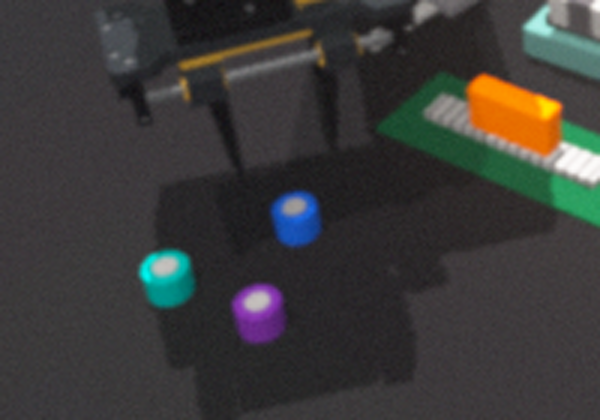

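The gripper is centred over the blue puck, with the purple and turquoise ones clear of it. Next I descend and grip.

>>> carry_out(moves=[{"slide": [0.001,-0.0008,0.06],"spin": 0},{"slide": [0,0,0.06],"spin": 0},{"slide": [0,0,0.03],"spin": 0},{"slide": [0,0,0.0165],"spin": 0},{"slide": [0,0,0],"spin": 0},{"slide": [0,0,0],"spin": 0}])

```text
t: 29.12
eef_pos: [460.4, -269.4, 5.1]
tcp_rot: [-3.141, 0.002, 2.619]
ft_force: [0.1, 1.0, -0.1]
opening: 0.581
grip_force: 0.0
```

>>> carry_out(moves=[{"slide": [0,0,0],"spin": 0},{"slide": [0,0,0],"spin": 0},{"slide": [0,0,0],"spin": 0},{"slide": [0,0,0],"spin": 0},{"slide": [0,0,0],"spin": 0},{"slide": [0,0,0],"spin": 0},{"slide": [0,0,0],"spin": 0}], hand=1)

```text
t: 29.7
eef_pos: [460.0, -269.1, 4.3]
tcp_rot: [3.142, 0.001, 2.619]
ft_force: [-0.7, 0.4, 6.1]
opening: 0.31
grip_force: 30.0
```

>>> carry_out(moves=[{"slide": [0,0,-0.04],"spin": 0},{"slide": [0,0,-0.08],"spin": 0},{"slide": [0,0,-0.09],"spin": 0},{"slide": [0,0,-0.09],"spin": 0},{"slide": [0,0,-0.09],"spin": 0},{"slide": [0,0,-0.07],"spin": 0},{"slide": [0,0,0],"spin": 0}])

```text
t: 30.28
eef_pos: [461.3, -270.1, 193.2]
tcp_rot: [-3.141, 0.008, 2.619]
ft_force: [0.0, -1.0, -0.2]
opening: 0.309
grip_force: 30.0
```

>>> carry_out(moves=[{"slide": [0.0445,0.0823,0],"spin": 0},{"slide": [0.0445,0.0823,0],"spin": 0},{"slide": [0.0445,0.0823,0],"spin": 0},{"slide": [0.0445,0.0823,0],"spin": 0},{"slide": [0.0445,0.0823,0],"spin": 0},{"slide": [0.0445,0.0823,0],"spin": 0},{"slide": [0.0445,0.0823,0],"spin": 0},{"slide": [0.0445,0.0823,0],"spin": 0},{"slide": [0.0445,0.0823,0],"spin": 0},{"slide": [0.0445,0.0823,0],"spin": 0},{"slide": [0.0445,0.0823,0],"spin": 0},{"slide": [0,0,0],"spin": 0}])

```text
t: 31.28
eef_pos: [470.4, 147.3, 187.3]
tcp_rot: [3.141, -0.001, 2.623]
ft_force: [-0.6, -0.1, -1.0]
opening: 0.306
grip_force: 30.0
```

>>> carry_out(moves=[{"slide": [0,0,0],"spin": -0.2181},{"slide": [0,0,0],"spin": -0.2181},{"slide": [0,0,0],"spin": -0.2181},{"slide": [0,0,0],"spin": -0.2181},{"slide": [0,0,0],"spin": -0.2181},{"slide": [0,0,0],"spin": -0.2181},{"slide": [0,0,0],"spin": -0.2181},{"slide": [0,0,0],"spin": -0.2181},{"slide": [0,0,0],"spin": -0.2181},{"slide": [0,0,0],"spin": 0},{"slide": [0,0,0],"spin": 0}])

```text
t: 32.2
eef_pos: [470.7, 142.3, 187.5]
tcp_rot: [3.141, -0.001, -2.64]
ft_force: [-0.3, 0.5, -1.0]
opening: 0.305
grip_force: 30.0
```

```bash
python3 - <<'E'
from h import *
s=state(); print(s["opening"],s["grip_force"])
plan(439.5,278.6,13.5,208.9)
E
```

```text
0.30479889711867125 29.99934822320938
at [470.7 142.3 187.5] -151.3 spin -0.006 then slide [-0.0963  0.3362  0.4349] xy rows>= 4
```

>>> carry_out(moves=[{"slide": [-0.0241,0.0841,0],"spin": 0},{"slide": [-0.0241,0.0841,0],"spin": 0},{"slide": [-0.0241,0.084,0],"spin": 0},{"slide": [-0.024,0.084,0],"spin": 0},{"slide": [0,0,0],"spin": 0},{"slide": [0,0,0.09],"spin": 0},{"slide": [0,0,0.09],"spin": 0},{"slide": [0,0,0.09],"spin": 0},{"slide": [0,0,0.08],"spin": 0},{"slide": [0,0,0.05],"spin": 0},{"slide": [0,0,0.028],"spin": 0},{"slide": [0,0,0],"spin": 0}])

```text
t: 33.2
eef_pos: [438.6, 277.9, 14.2]
tcp_rot: [3.141, -0.004, -2.64]
ft_force: [-0.2, -0.6, -1.1]
opening: 0.308
grip_force: 30.0
```

>>> carry_out(moves=[{"slide": [0,0,0.003],"spin": 0},{"slide": [0,0,0],"spin": 0},{"slide": [0,0,0],"spin": 0}])

```text
t: 33.45
eef_pos: [440.1, 278.9, 16.5]
tcp_rot: [-3.142, 0.002, -2.638]
ft_force: [-0.4, -1.0, -0.5]
opening: 0.308
grip_force: 30.0
```

>>> carry_out(moves=[{"slide": [0,0,0.007],"spin": 0},{"slide": [0,0,0],"spin": 0},{"slide": [0,0,0],"spin": 0}])

```text
t: 33.7
eef_pos: [439.7, 278.9, 13.1]
tcp_rot: [-3.142, 0.001, -2.637]
ft_force: [-0.2, 0.6, -0.1]
opening: 0.308
grip_force: 30.0
```

>>> carry_out(moves=[{"slide": [0,0,0.0025],"spin": 0},{"slide": [0,0,0],"spin": 0}])

```text
t: 33.87
eef_pos: [439.8, 278.9, 12.3]
tcp_rot: [-3.142, 0.001, -2.637]
ft_force: [-0.8, -0.6, 6.5]
opening: 0.311
grip_force: 30.0
```

>>> carry_out(moves=[{"slide": [0,0,0],"spin": 0},{"slide": [0,0,0],"spin": 0},{"slide": [0,0,0],"spin": 0},{"slide": [0,0,-0.03],"spin": 0},{"slide": [0,0,-0.08],"spin": 0},{"slide": [0,0,-0.09],"spin": 0},{"slide": [0,0,-0.1],"spin": 0},{"slide": [0,0,-0.1],"spin": 0},{"slide": [0,0,-0.1],"spin": 0},{"slide": [0,0,-0.1],"spin": 0},{"slide": [0,0,-0.1],"spin": 0},{"slide": [0,0,0],"spin": 0}], hand=0.55)

```text
t: 34.87
eef_pos: [441.3, 279.7, 299.0]
tcp_rot: [-3.141, 0.011, -2.636]
ft_force: [0.2, 1.0, -0.2]
opening: 0.449
grip_force: 0.0
```

```bash
python3 - <<'E'
from h import *
s=state(); print(s["opening"])
t=snap("top"); c=snap("scene"); np.savez("scene4.npz",**c); np.savez("top4.npz",**t)
blob(c,(0,150,100),(4,255,255),(295,40,420,180),265,'bar'); blob(t,(0,150,100),(4,255,255),(150,130,290,300),265,'bart')
A=cv2.resize(c["color"][50:190,280:420],(390,390),interpolation=cv2.INTER_CUBIC);B=cv2.resize(t["color"][170:300,160:290],(390,390),interpolation=cv2.INTER_CUBIC)
cv2.imwrite("pics/s8c.png",np.hstack([A,B])[:,:,::-1])
plan(552.7,298.7,290,118.7)
E
```

```text
0.449142970348025
bar px [398.   69.6] n 116 mean [563.1 300.1] rectc [561.2 303.1] size [ 12.4 151.2] longdir deg -60.6
bart px [183.6 180.2] n 209 mean [569.7 290.6] rectc [569.8 290.6] size [11.8 97.6] longdir deg -61.3
at [439.7 278.9 292.8] -151.1 spin 3.008 then slide [-0.0921  0.2716  0.007 ] xy rows>= 3
```

View pics/s8c.png

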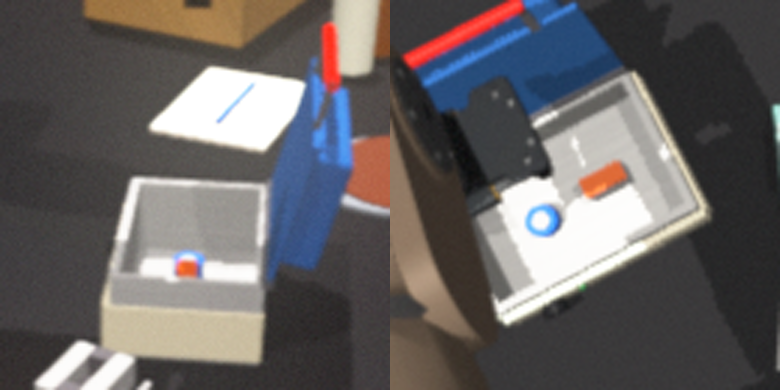

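>>> carry_out(moves=[{"slide": [0,0,0],"spin": 0.23},{"slide": [0,0,0],"spin": 0.23},{"slide": [0,0,0],"spin": 0.23},{"slide": [0,0,0],"spin": 0.23},{"slide": [0,0,0],"spin": 0.23},{"slide": [0,0,0],"spin": 0.23},{"slide": [0,0,0],"spin": 0.23},{"slide": [0,0,0],"spin": 0.23},{"slide": [0,0,0],"spin": 0.23},{"slide": [0,0,0],"spin": 0.23},{"slide": [0,0,0],"spin": 0.23},{"slide": [0,0,0],"spin": 0.23}], hand=0.6)

```text
t: 35.97
eef_pos: [439.1, 278.5, 289.7]
tcp_rot: [-3.138, -0.001, 2.195]
ft_force: [-0.4, 0.1, 0.7]
opening: 0.402
grip_force: 0.0
```

>>> carry_out(moves=[{"slide": [0,0,0],"spin": 0.23},{"slide": [0,0,0],"spin": 0.018},{"slide": [0,0,0],"spin": 0},{"slide": [0,0,0],"spin": 0}])

```text
t: 36.3
eef_pos: [439.4, 278.7, 290.9]
tcp_rot: [-3.14, -0.0, 2.075]
ft_force: [0.2, 0.4, -0.0]
opening: 0.397
grip_force: 0.0
```

```bash
python3 - <<'E'
from h import *
s=state(); print(s["opening"])
t=snap("top"); c=snap("scene")
P=blob(c,(0,150,100),(4,255,255),(295,40,420,180),261,'bar'); blob(t,(0,150,100),(4,255,255),(150,130,290,300),261,'bart')
plan(561.5,303.5,290,118.9)
E
```

```text
0.39679329726885143
bar px [398.   69.6] n 115 mean [558.3 309.9] rectc [558. 310.] size [ 12.6 158.5] longdir deg -60.6
bart px [184.6 179.7] n 197 mean [571.7 289.8] rectc [571.5 290. ] size [11.9 93.9] longdir deg -61.3
at [439.5 278.7 291.3] 118.8 spin -0.002 then slide [-0.0932  0.2969  0.0032] xy rows>= 3
```

>>> carry_out(moves=[{"slide": [-0.023,0.075,0],"spin": 0},{"slide": [-0.023,0.075,0],"spin": 0},{"slide": [-0.023,0.075,0],"spin": 0},{"slide": [-0.024,0.073,0],"spin": 0},{"slide": [0,0,0],"spin": 0},{"slide": [0,0,0.05],"spin": 0},{"slide": [0,0,0.04],"spin": 0},{"slide": [0,0,0.03],"spin": 0},{"slide": [0,0,0],"spin": 0},{"slide": [0,0,0],"spin": 0}])

```text
t: 37.23
eef_pos: [561.7, 303.3, 243.6]
tcp_rot: [-3.141, -0.0, 2.073]
ft_force: [0.3, 0.8, 0.7]
opening: 0.403
grip_force: 0.0
```

>>> carry_out(moves=[{"slide": [0,0,0],"spin": 0},{"slide": [0,0,0],"spin": 0},{"slide": [0,0,0],"spin": 0},{"slide": [0,0,0],"spin": 0},{"slide": [0,0,0],"spin": 0},{"slide": [0,0,0],"spin": 0}], hand=1)

```text
t: 37.73
eef_pos: [562.2, 303.5, 244.2]
tcp_rot: [3.141, 0.0, 2.072]
ft_force: [-0.4, 0.8, 2.3]
opening: 0.118
grip_force: 30.0
```

```bash
python3 - <<'E'
from h import *
s=state(); print(s["opening"],s["grip_force"],s["ft_force"],s["eef_pos"])
p=s["eef_pos"]; X=(p[0]-523.5)*.8755+(p[1]-283.3)*.4833; th0=np.pi/2+np.arcsin(X/180)-.0167; print(X,th0)
th=np.linspace(th0,-0.01,29)+.0167; y=-180*np.cos(th); z=-180*np.sin(th)
print((np.c_[np.diff(y),np.diff(z)]/400).round(4).tolist())
E
```

```text
0.11792821002929076 29.999631643295288 [-0.36217546  0.7678326   2.27281544] [562.1911566  303.48735475 244.21165065]
43.6306561533152 1.7989274979670213
[[-0.0284, -0.0061], [-0.0287, -0.0043], [-0.029, -0.0024], [-0.0291, -0.0005], [-0.029, 0.0013], [-0.0289, 0.0032], [-0.0286, 0.0051], [-0.0282, 0.0069], [-0.0277, 0.0087], [-0.0271, 0.0105], [-0.0264, 0.0122], [-0.0255, 0.0139], [-0.0246, 0.0155], [-0.0235, 0.0171], [-0.0224, 0.0185], [-0.0211, 0.02], [-0.0198, 0.0213], [-0.0184, 0.0225], [-0.0169, 0.0236], [-0.0153, 0.0247], [-0.0137, 0.0256], [-0.012, 0.0265], [-0.0103, 0.0272], [-0.0085, 0.0278], [-0.0067, 0.0283], [-0.0049, 0.0287], [-0.003, 0.0289], [-0.0011, 0.029]]
```

>>> carry_out(moves=[{"slide": [0,-0.0284,-0.0061],"spin": 0},{"slide": [0,-0.0287,-0.0043],"spin": 0},{"slide": [0,-0.029,-0.0024],"spin": 0},{"slide": [0,-0.0291,-0.0005],"spin": 0},{"slide": [0,-0.029,0.0013],"spin": 0},{"slide": [0,-0.0289,0.0032],"spin": 0},{"slide": [0,-0.0286,0.0051],"spin": 0},{"slide": [0,-0.0282,0.0069],"spin": 0},{"slide": [0,-0.0277,0.0087],"spin": 0},{"slide": [0,-0.0271,0.0105],"spin": 0},{"slide": [0,0,0],"spin": 0}])

```text
t: 38.65
eef_pos: [460.6, 248.1, 234.7]
tcp_rot: [-3.141, -0.0, 2.072]
ft_force: [-2.2, 1.3, 1.9]
opening: 0.113
grip_force: 30.0
```

Forces are small, so I continue.

>>> carry_out(moves=[{"slide": [0,-0.0264,0.0122],"spin": 0},{"slide": [0,-0.0255,0.0139],"spin": 0},{"slide": [0,-0.0246,0.0155],"spin": 0},{"slide": [0,-0.0235,0.0171],"spin": 0},{"slide": [0,-0.0224,0.0185],"spin": 0},{"slide": [0,-0.0211,0.02],"spin": 0},{"slide": [0,-0.0198,0.0213],"spin": 0},{"slide": [0,-0.0184,0.0225],"spin": 0},{"slide": [0,0,0],"spin": 0}])

```text
t: 39.4
eef_pos: [397.7, 213.6, 177.4]
tcp_rot: [-3.14, -0.0, 2.072]
ft_force: [-0.9, 1.5, -2.3]
opening: 0.118
grip_force: 30.0
```

>>> carry_out(moves=[{"slide": [0,-0.0169,0.0236],"spin": 0},{"slide": [0,-0.0153,0.0247],"spin": 0},{"slide": [0,-0.0137,0.0256],"spin": 0},{"slide": [0,-0.012,0.0265],"spin": 0},{"slide": [0,-0.0103,0.0272],"spin": 0},{"slide": [0,-0.0085,0.0278],"spin": 0},{"slide": [0,-0.0067,0.0283],"spin": 0},{"slide": [0,-0.0049,0.0287],"spin": 0},{"slide": [0,0,0],"spin": 0}])

```text
t: 40.15
eef_pos: [367.5, 197.0, 92.4]
tcp_rot: [-3.14, -0.0, 2.071]
ft_force: [-1.3, 1.8, -1.8]
opening: 0.12
grip_force: 30.0
```

>>> carry_out(moves=[{"slide": [0,-0.002,0.012],"spin": 0},{"slide": [0,-0.001,0.012],"spin": 0},{"slide": [0,-0.001,0.012],"spin": 0},{"slide": [0,0,0.01],"spin": 0},{"slide": [0,0,0],"spin": 0},{"slide": [0,0,0],"spin": 0}])

```text
t: 40.65
eef_pos: [366.1, 196.2, 75.0]
tcp_rot: [-3.142, -0.0, 2.072]
ft_force: [-2.7, 3.7, -3.5]
opening: 0.121
grip_force: 30.0
```

>>> carry_out(moves=[{"slide": [0,0,0.004],"spin": 0},{"slide": [0,0,0],"spin": 0}])

```text
t: 40.82
eef_pos: [366.1, 196.2, 73.4]
tcp_rot: [3.141, -0.0, 2.072]
ft_force: [-2.8, 2.9, -1.7]
opening: 0.12
grip_force: 30.0
```

>>> carry_out(moves=[{"slide": [0,0,0.003],"spin": 0},{"slide": [0,0,0],"spin": 0},{"slide": [0,0,0.002],"spin": 0},{"slide": [0,0,0],"spin": 0}])

```text
t: 41.15
eef_pos: [366.0, 196.2, 71.4]
tcp_rot: [3.141, -0.0, 2.071]
ft_force: [-1.7, 3.7, -1.4]
opening: 0.118
grip_force: 30.0
```

>>> carry_out(moves=[{"slide": [0,0,0.003],"spin": 0},{"slide": [0,0,0],"spin": 0}])

```text
t: 41.32
eef_pos: [366.0, 196.1, 70.2]
tcp_rot: [3.141, -0.0, 2.072]
ft_force: [-2.5, 4.3, -2.7]
opening: 0.119
grip_force: 30.0
```

>>> carry_out(moves=[{"slide": [0,0,0.003],"spin": 0},{"slide": [0,0,0],"spin": 0}])

```text
t: 41.48
eef_pos: [366.0, 196.1, 69.1]
tcp_rot: [3.141, -0.0, 2.072]
ft_force: [-3.3, 3.9, 0.7]
opening: 0.117
grip_force: 30.0
```

>>> carry_out(moves=[{"slide": [0,0,0.003],"spin": 0},{"slide": [0,0,0],"spin": 0}])

```text
t: 41.65
eef_pos: [366.0, 196.1, 68.0]
tcp_rot: [3.141, -0.0, 2.072]
ft_force: [-3.3, 2.9, 6.0]
opening: 0.118
grip_force: 30.0
```

Force is now rising to +6 N, so the flap is seated. Release and retreat.

>>> carry_out(moves=[{"slide": [0,0,0.002],"spin": 0},{"slide": [0,0,0],"spin": 0}])

```text
t: 41.82
eef_pos: [366.0, 196.1, 67.3]
tcp_rot: [3.141, 0.0, 2.072]
ft_force: [-5.2, 4.2, 6.8]
opening: 0.117
grip_force: 30.0
```

>>> carry_out(moves=[{"slide": [0,0,0],"spin": 0},{"slide": [0,0,0],"spin": 0},{"slide": [0,0,0],"spin": 0},{"slide": [0,0,0],"spin": 0},{"slide": [0,0,-0.03],"spin": 0},{"slide": [0,0,-0.08],"spin": 0},{"slide": [0,0,-0.1],"spin": 0},{"slide": [0,0,-0.1],"spin": 0},{"slide": [0,0,0],"spin": 0},{"slide": [0,0,0],"spin": 0}], hand=0.66)

```text
t: 42.65
eef_pos: [366.7, 196.3, 192.8]
tcp_rot: [3.137, 0.001, 2.072]
ft_force: [-0.9, -0.4, -0.3]
opening: 0.337
grip_force: 0.0
```

```bash
python3 - <<'E'
from h import *
s=state(); print(s["opening"],s["ft_force"],s["eef_pos"])
c=snap("scene"); blob(c,(0,150,100),(4,255,255),(295,95,385,180),89,'bar')
cv2.imwrite("pics/s9.png",c["color"][:,:,::-1])
E
```

```text
0.33731935252212847 [-0.87549679 -0.42925577 -0.25833311] [366.72869106 196.28959413 192.78617273]
bar px [308.2 128.1] n 141 mean [364.  198.4] rectc [363.5 198.3] size [ 16.2 154.5] longdir deg -62.3
```

View pics/s9.png

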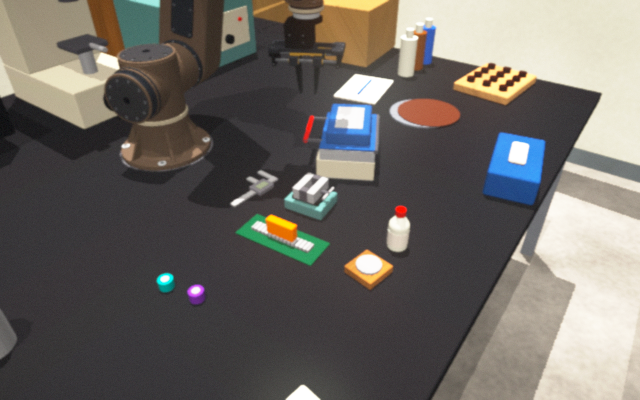

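The flap is shut with the red bar back at (308,128), the file lies along the mat, the fixture is empty, and the bystanders haven't moved. Handing in.

```bash
python3 -c "
from cell import job_done
print(job_done())"
```

```text
the job is handed in; nothing more can be done
None
```

I handed the job in at about 43 s: the coupon got its three forward strokes, the file is back along its mat, the coupon and the blue puck (the only specimen I found) are in the bath, and the flap was eased shut. The hand-in returned no verdict.

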